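Set the jaw of a tile mount with a clearance gauge

ROBOT

A 6-joint arm with a two-finger parallel gripper is mounted at the origin on the work surface. World frame = base frame: x ahead of the robot, y to its left, z up, the work surface at z = 0. Lengths are in m, angles in degrees, forces in N, time in s.
With the tool pointing down it reaches from about 0.4 to 0.825 m from the base axis. Payload 7 kg.
Tool frame: the origin (TCP) lies midway between the tips of the shut fingers; the grasp point (between the pads) lies 19 mm behind it; z points along the fingers, y is the line along which they close (so a half turn about z gives the same grasp; the last joint's range is limited). The gripper opens to 88 mm and grips with 3 to 60 N. Pads are 19 mm wide; open, the fingers measure 130 mm over their backs; the gripper's body (78 mm by 193 mm) begins 47 mm behind the grasp point.
Start: joints at [83.829, 20.546, 0.682, 0, -70.136, -16.507], TCP at [0.26, 0.623, 0.227] pointing down, gripper open.
Joint ranges: [-176.03, 176.03], [-82.01, 121.73], [-58.28, 71.71], [-173.87, 95.51], [-174.79, -0.11], [-173.66, 173.66]. Speed limits (degrees/s): [136.94, 136.94, 172.46, 180, 180, 180].

INTERFACE

Orientations are given as [roll, pitch, yaw] about the fixed x, y, z axes, in that order (R = Rz(yaw) Ry(pitch) Rx(roll)).
In Python, from plant import r, eyes, workorder gives the robot as it stands.
- The arm moves only by the tool step_arm, never from a script. Its argument "plan" is a list of rows, each a list of 5 numbers: the shift along the tool's x, y, z each as a share of 25 cm, from -1 to 1, then the turn about the tool's z as a share of 60 degrees, from -1 to 1, then the finger opening in mm, from 0 to 87.6. In form: [[x, y, z, turn, jaw], ...]. A call has 1 to 12 rows; each row is the pose to reach, as a shift and turn from the pose commanded when the call began, along the tool's axes at that moment; what a row does not reach only later rows make up. A row lasts 1/12 s, in which the tool goes at most 41.7 mm and 7.16 degrees, less where a joint would pass 70% of its speed; a pose out of reach is approached as far as the arm can. A call with a number of a shift or a turn outside -1 to 1 is refused whole. A call with a gripper value outside its range is refused whole. The fingers move at their own pace and stop on an object; "newtons" is the grip in N (left out, the last holds). Time passes only in rows, so rows that repeat a pose let the fingers close. It gives the time, the measured TCP pose, the force, the opening and the grip force at its end, in the units of the state.
- r.get_state(): the state, without advancing time (a new reading comes with each control period).
- eyes.capture(name): name is "side" or "top"; returns the picture (480x640x3 uint8, red, green, blue); there is no depth.
- eyes.camera_model(name): a dict with "fov_y" (degrees; the focal length in pixels is half the picture's height over the tangent of half this angle, whatever the lens; pixels are square), "cx", "cy" (the principal point, pixels), "world_to_cam" (4x4, takes a point from world to camera coordinates). Camera axes: x right, y up, looking along -z (the intrinsics and any distortion apply to the point x, -y, -z); pixel columns grow to the right and rows downward; lengths in m; the calibration is good to about 2 mm. A picture is of the moment at which its call begins. camera_model takes no time and is no camera call.
- workorder.close_job(): hands the job in; it is judged then, once.
The state is a dict: "time_s": time; "joints": joint angles; "qd": joint speeds; "joint_torque": joint torques, N m; "tcp_pos": TCP position; "eef_rot": TCP orientation; "contact_force": force on the tool from outside, world axes, zero at the start; "moment": the same for the moment, N m; "gripper_width": finger opening in m; "gripper_force": force on a finger pad.
Only numpy, scipy, OpenCV 4.12 (cv2) and the standard library are available. Lean on these libraries where they do the work, as an engineer would, in place of code of your own. Each camera call takes 0.05 s, during which the arm holds its last target. There are 200 camera calls.

TASK

Set the display mount's sliding jaw one gauge thickness clear of the old tile: slide the clearance gauge's blade along the open gap between tile and jaw until its tip is at the jaw's far end, let go of it, and push the jaw up by its grip until it just nips the blade. Let go of the jaw and draw the gauge straight back out the way it went in, feeling for a light, steady drag of a few newtons (neither loose nor pinched hard: if it is wrong, reset the jaw and try again). Put the gauge back on its rubber mat, leave the jaw as set, be gentle with the tile, and leave the boxed finds and the brush alone.

Things in the scene. Friction and masses are not known exactly. Their poses are not given: they have to be found in the camera images.
- mount: Display mount, fixed: grey plate 235 x 270 mm, 10 mm thick, spanning x -145 to 90 mm and y -180 to 90 mm from its origin, which lies on the plate's underside. x points from the jaw to the tile (the way the jaw closes), y along the gap, z up. Two padded back posts (70 mm tall) stop the tile at x = 60 mm. The gap runs along y from -35 to 35 mm; the gauge goes in from the -y end, where the plate is clear, moving to +y. The far end of the jaw is y = 35 mm
- jaw (a joint): travel in m of the sliding jaw (aluminium carriage, black grip, rubber pad 70 mm long along y) towards the tile: 0 is wide open, with the pad's face at x = -46 mm in the mount's frame, and it grows as the jaw closes (at most 54 mm). The slide is stiff, takes about 12 N to move along its rail and stays where it is left; the pad gives about 1 mm under 6 N
- jaw_grip (a point): middle of the jaw's upright black grip, 80 mm above the table: 28 mm along the mount's x, 18 mm along its y, standing from 48 to 100 mm above the table, on a carriage 56 x 56 mm whose top is 50 mm above the table; turned as the mount. It lies 50 mm behind the pad's face
- pad_face (a point): centre of the pad's face, 44 mm above the table; the pad reaches from 22 to 66 mm above the table; turned as the mount
- tile: loose fragment of an old terracotta relief tile, about 0.85 kg, 112 mm along the mount's y and 60 mm tall (64 to 69 with its relief), standing on the plate against the back posts; fragile. Its front, towards the jaw, is rough and broken and its thickness along the mount's x differs from fragment to fragment, 54 to 60 mm, so the right place for the jaw is found only by feel. Origin: on the underside, 60 mm in front of the flat back
- tile_centre (a point): point inside the tile, 30 mm above the plate and 30 mm in front of its flat back (24 to 30 mm behind its rough front); turned as the mount
- gauge_handle (a point): centre of the blue handle of the loose clearance gauge (0.13 kg), half-way up. Handle 80 mm long along its x, 22 mm wide along its y, 36 mm tall; the gauge stands on its narrow long edge, and its white blade, 6 mm thick, 30 mm tall and 100 mm long, runs on from the handle to +x, level with the handle's underside. Grip the handle across its 22 mm from above. Standing loose in the gap it slides aside under 1 to 2 N until it rests on the tile; only then does the push rise
- blade_tip (a point): tip of the gauge's blade, 140 mm ahead of the handle's centre along x, half-way up the blade (15 mm above its underside); axes as the handle's
- gauge: the same gauge; origin under the root of the blade, 40 mm ahead of the handle's centre and 100 mm behind the tip
- mat: fixed black rubber mat on which the gauge rests at first, 230 mm along x, 75 mm along y, 4 mm thick, origin under its centre
- find_a_centre (a point): loose clear box with a find on a white pad and a black base, 76 x 76 x 32 mm: leave alone
- find_b_centre (a point): second such box: leave alone
- brush_grip (a point): middle of the handle of a soft brush 180 mm long lying on the table: leave alone
Mind the look-alikes: they are no part of the job. Of the things that look like the gauge, take the one that is farthest to the robot's right at the start.

How it is judged:
By the outcome, as a careful person would: the job done as asked, in the order asked, and still so for the second after the job is handed in, with the robot touching nothing.
It also fails if it takes over 72 s, if anything falls off the work surface, if the arm or the gripper's body presses on something with over 40 N, if the wrist force passes 120 N, or if a joint passes its speed limit or range.

## Working session

There is one attempt and no reset: what is moved stays moved. The work goes in short steps, Python scripts to look and compute and a tool call to move; the robot and the scene stay as the last step left them, time stands still between calls to the robot, and variables do not carry over. Pictures are saved under pics/ and viewed, at most 10 in all, crops included, and the job is handed in when it is done.

Besides the shell and the picture viewer there is one more tool, called after "Call:" as name([rows], argument=value, ...), one row to a line, values as JSON. step_arm: Moves the arm, as the interface text tells. Its arguments: {"type":"object","properties":{"plan":{"type":"array"},"newtons":{"type":"number"}},"required":["plan"]}

```bash
mkdir -p pics; ls
python3 - <<'E'
from plant import r, eyes, workorder
import cv2
for n in("top","side"):
    cv2.imwrite(f"pics/{n}0.png",eyes.capture(n)[:,:,::-1]); m=eyes.camera_model(n); print(n,m)
print(r.get_state())
E
```

```text
pics
top {'fov_y': 53.04965723471241, 'cx': 320.70148384041363, 'cy': 241.69041323298453, 'world_to_cam': array([[ 3.01299070e-02, -9.99545677e-01,  7.92229224e-04,
        -1.66559430e-02],
       [ 9.86520945e-01,  2.98648117e-02,  1.60886660e-01,
        -5.46937847e-01],
       [-1.60837225e-01, -4.06594936e-03,  9.86972571e-01,
        -1.06417444e+00],
       [ 0.00000000e+00,  0.00000000e+00,  0.00000000e+00,
         1.00000000e+00]])}
side {'fov_y': 47.031311786105135, 'cx': 320.28005246495405, 'cy': 242.0647020159676, 'world_to_cam': array([[-9.80045615e-01, -1.98771496e-01,  6.96238005e-04,
         5.01100953e-01],
       [ 1.54918732e-01, -7.61624953e-01,  6.29227795e-01,
        -1.44864526e-01],
       [-1.24542278e-01,  6.16779801e-01,  7.77220624e-01,
        -1.31297952e+00],
       [ 0.00000000e+00,  0.00000000e+00,  0.00000000e+00,
         1.00000000e+00]])}
{'time_s': 0.1, 'joints': array([ 8.38290923e+01,  2.05878391e+01,  6.40497162e-01, -1.83848542e-02,
       -7.01362657e+01, -1.65069923e+01]), 'qd': array([ 0.02752422, -0.08876158, -0.02247221,  0.10900901, -0.00416388,
       -0.01010879]), 'joint_torque': array([-1.48745155e-03, -5.84160519e+01,  2.93751830e+01,  7.01553449e+00,
        1.01950337e-02, -5.54504402e-05]), 'tcp_pos': array([0.26009869, 0.62241006, 0.22571981]), 'eef_rot': array([ 1.79914927e+02, -7.18628277e-03, -2.26841542e+01]), 'contact_force': array([ 0.66549663,  0.55426083, -0.37266463]), 'moment': array([-0.03009442,  0.04965603, -0.00818698]), 'gripper_force': 0.0, 'gripper_width': 0.08763468668900479}
```

View pics/top0.png

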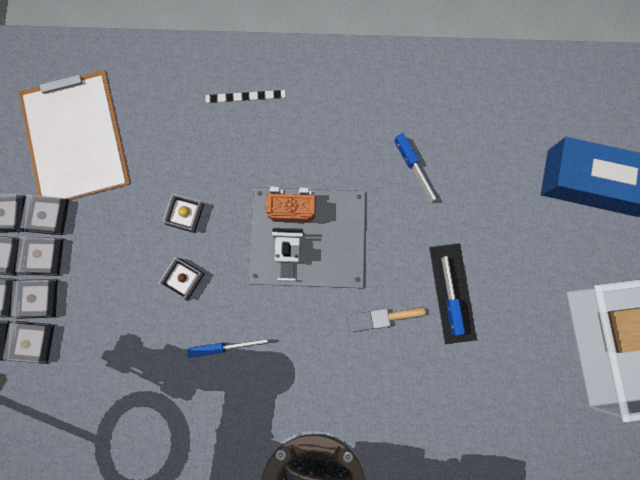

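View pics/side0.png

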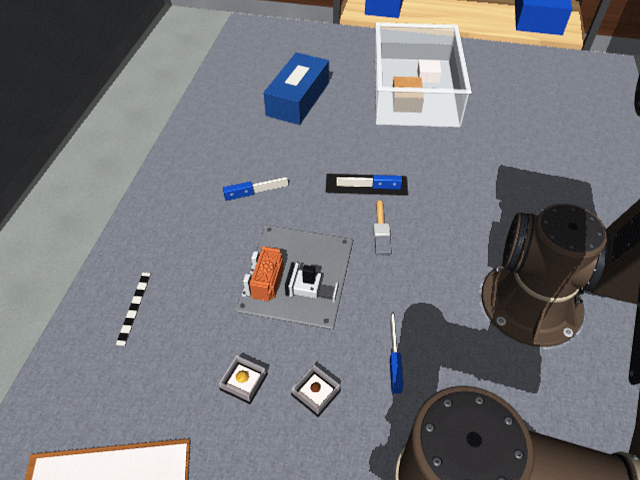

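The top view shows three blue-handled look-alikes: handles at (456,310) on the black mat, (405,150), and (205,350). The robot's right is the image's right, so I want the one at (456,310), which is also on the mat. The mount plate spans (250–366, 188–288), with the tile at (291,207) and the jaw grip at (286,249).

```bash
cat > h.py <<'E'
import numpy as np, cv2
from plant import r, eyes, workorder
def K(m):
    f=240/np.tan(np.radians(m["fov_y"]/2)); return f
def pix2w(n,u,v,z):
    m=eyes.camera_model(n); f=K(m); W=np.array(m["world_to_cam"]); R=W[:3,:3]; c=-R.T@W[:3,3]
    d=R.T@np.array([(u-m["cx"])/f,-(v-m["cy"])/f,-1]); return c+d*(z-c[2])/d[2]
def w2pix(n,p):
    m=eyes.camera_model(n); f=K(m); q=np.array(m["world_to_cam"])@np.r_[p,1]
    return np.array([m["cx"]+f*q[0]/-q[2], m["cy"]-f*q[1]/-q[2]])
E
python3 - <<'E'
from h import *
a=cv2.imread("pics/top0.png")
c1=cv2.resize(a[235:350,420:490],None,fx=5,fy=5,interpolation=cv2.INTER_CUBIC)
c2=cv2.resize(a[180:295,243:333],None,fx=5,fy=5,interpolation=cv2.INTER_CUBIC)
cv2.imwrite("pics/c0.png",np.hstack([c1,c2]))
# plate corners / mat check
for (u,v) in [(250,188),(366,190),(364,288),(249,286)]: print(pix2w("top",u,v,.01).round(4))
hsv=cv2.cvtColor(a,cv2.COLOR_BGR2HSV)
def rect(m,x0,y0,x1,y1,z):
    mm=np.zeros_like(m);mm[y0:y1,x0:x1]=m[y0:y1,x0:x1]
    p=cv2.findNonZero(mm);rr=cv2.minAreaRect(p);b=cv2.boxPoints(rr);print(len(p),b.round(1).tolist());print([pix2w("top",*q,z).round(4).tolist() for q in b],pix2w("top",*rr[0],z).round(4))
blue=((hsv[...,0]>100)&(hsv[...,0]<130)&(hsv[...,1]>150)&(hsv[...,2]>60)).astype(np.uint8)
rect(blue,420,235,490,350,.04)
blade=((hsv[...,2]>140)&(hsv[...,1]<80)).astype(np.uint8)
rect(blade,430,240,480,310,.034)
mat=(hsv[...,2]<45).astype(np.uint8); rect(mat,420,235,490,350,.004)
E
```

```text
[0.6793 0.1751 0.01  ]
[ 0.6828 -0.1058  0.01  ]
[ 0.4461 -0.1046  0.01  ]
[0.4426 0.1647 0.01  ]
480 [[445.1000061035156, 299.8999938964844], [458.70001220703125, 297.5], [465.1000061035156, 333.6000061035156], [451.5, 336.0]]
[[0.4226, -0.2864, 0.04], [0.4289, -0.3174, 0.04], [0.3487, -0.3304, 0.04], [0.3425, -0.2998, 0.04]] [ 0.3854 -0.3086  0.04  ]
1406 [[430.0, 240.0], [479.0, 240.0], [479.0, 309.0], [430.0, 309.0]]
[[0.5606, -0.2544, 0.034], [0.564, -0.3685, 0.034], [0.4046, -0.3648, 0.034], [0.4013, -0.2534, 0.034]] [ 0.4817 -0.3102  0.034 ]
961 [[429.29998779296875, 248.1999969482422], [458.70001220703125, 243.0], [475.3999938964844, 338.3999938964844], [446.0, 343.6000061035156]]
[[0.5459, -0.2594, 0.004], [0.5605, -0.3297, 0.004], [0.3379, -0.3647, 0.004], [0.3241, -0.2966, 0.004]] [ 0.4403 -0.3128  0.004 ]
```

View pics/c0.png

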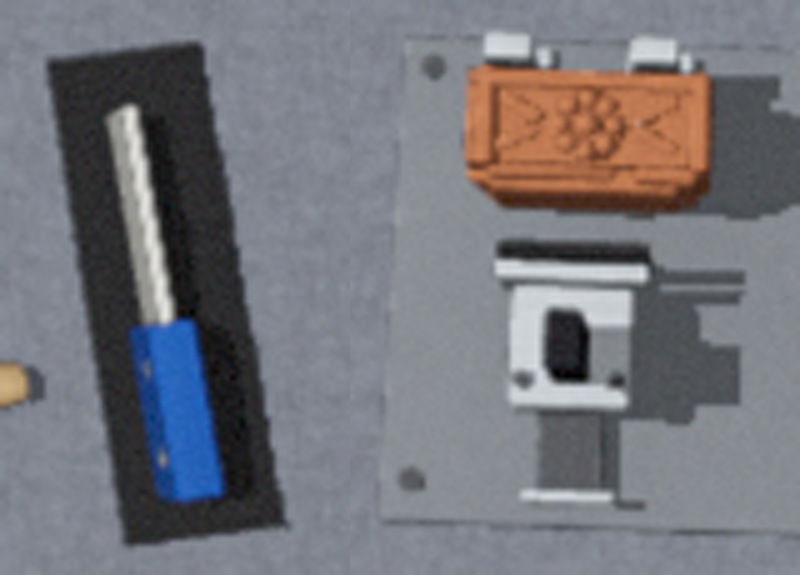

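The crop confirms that the choice is the gauge on the mat. Its handle, crop (178,410), points toward the robot, and the blade tip is at crop (122,105). The jaw is wide open, the pad is at crop (572,250), and the tile front edge is near crop (590,205). Next I refine the mount and gauge poses with a model fit over both views.

Run:
```python
from h import *
from scipy.optimize import least_squares
def corners(n,box):
    a=cv2.imread(f"pics/{n}0.png"); x0,y0,x1,y1=box
    lab=cv2.cvtColor(cv2.GaussianBlur(a,(3,3),0),cv2.COLOR_BGR2LAB).astype(int)
    m=(lab[...,2]>122)  # table is bluish
    mm=np.zeros(m.shape,np.uint8); mm[y0:y1,x0:x1]=m[y0:y1,x0:x1]
    mm=cv2.morphologyEx(cv2.morphologyEx(mm,cv2.MORPH_OPEN,np.ones((5,5))),cv2.MORPH_CLOSE,np.ones((9,9)))
    c=max(cv2.findContours(mm,cv2.RETR_EXTERNAL,cv2.CHAIN_APPROX_NONE)[0],key=cv2.contourArea)
    hull=cv2.convexHull(c); ap=cv2.approxPolyN(hull,4) if hasattr(cv2,'approxPolyN') else cv2.approxPolyDP(hull,6,True)
    print(n,cv2.contourArea(c),ap.reshape(-1,2).tolist()); return ap.reshape(-1,2).astype(float)
C={"top":corners("top",(225,170,390,305)),"side":corners("side",(225,215,365,340))}
loc=np.array([[-145,-180],[90,-180],[90,90],[-145,90]])/1000
def res(p,views,out=False):
    c,s=np.cos(p[2]),np.sin(p[2]); o=[]
    for n in views:
        for l in loc:
            q=w2pix(n,[p[0]+c*l[0]-s*l[1],p[1]+s*l[0]+c*l[1],.010])
            d=C[n]-q; o+=list(d[np.argmin((d**2).sum(1))])
    return np.array(o)
for v in (["top"],["side"],["top","side"]):
    s=least_squares(res,[.591,.075,0],args=(v,),loss="soft_l1"); print(v,s.x[:2].round(4),np.degrees(s.x[2]).round(2),res(s.x,v).round(1))
def cp(x,y): return 420+x/5,235+y/5
t=(pix2w("top",*cp(113,118),.034)+pix2w("top",*cp(136,104),.034))/2
b=(pix2w("top",*cp(148,324),.034)+pix2w("top",*cp(176,319),.034))/2
# crop centre offset 0.4px ignored
d=t-b; print("tip",t.round(4),"root",b.round(4),np.linalg.norm(d).round(4),np.degrees(np.arctan2(d[1],d[0])).round(2))
u=d/np.linalg.norm(d); print("handle centre",(t-.14*u).round(4))
print("rear top mid",((pix2w("top",*cp(175,500),.04)+pix2w("top",*cp(224,493),.04))/2).round(4))
```

```text
top 11095.0 [[367, 191], [365, 290], [248, 284], [253, 183]]
side 8965.0 [[355, 237], [334, 333], [232, 312], [257, 222]]
['top'] [0.5919 0.0743] -0.82 [ 1.4  1.3  0.5 -0.4 -2.1 -3.6 -0.4  0.4]
['side'] [0.5953 0.079 ] 1.22 [ 5.1 -0.8 -4.6 -3.5 -1.3  0.   1.2  5.3]
['top', 'side'] [0.5919 0.0757] -0.44 [ 1.6  1.8  1.3  0.1 -1.2 -3.8 -0.2  0.1  1.8 -1.6 -8.3 -2.3 -2.4  2.1
  0.9  4.9]
tip [ 0.5212 -0.2886  0.034 ] root [ 0.4248 -0.3046  0.034 ] 0.0977 9.43
handle centre [ 0.3831 -0.3115  0.034 ]
rear top mid [ 0.3468 -0.3187  0.04  ]
```

```bash
cat >> h.py <<'E'
def go(x,y,z,yaw):
    s=r.get_state(); p=s["tcp_pos"]; a=np.radians(s["eef_rot"][2]); d=np.array([x,y,z])-p
    c,q=np.cos(a),np.sin(a); t=(s["eef_rot"][2]-yaw+180)%360-180
    print("shares",(np.array([c*d[0]+q*d[1],q*d[0]-c*d[1],-d[2]])/.25).round(4),"turn",round(t/60,4))
E
python3 -c "
from h import *
go(.45,.48,.23,-82);
"
```

```text
shares [ 0.9205  0.2326 -0.0171] turn 0.9886
```

Call:
step_arm([
  [0.92,0.23,-0.02,0.98,50],
  [0.92,0.23,-0.02,0.98,50],
  [0.92,0.23,-0.02,0.98,50],
  [0.92,0.23,-0.02,0.98,50],
  [0.92,0.23,-0.02,0.98,50],
  [0.92,0.23,-0.02,0.98,50],
  [0.92,0.23,-0.02,0.98,50],
  [0.92,0.23,-0.02,0.98,50],
  [0.92,0.23,-0.02,0.98,50],
])

```text
time_s: 0.85
tcp_pos: [0.4509, 0.48, 0.231]
eef_rot: [180.0, -0.0, -82.0]
contact_force: [-0.1, 1.1, 0.1]
gripper_width: 0.0502
gripper_force: 0.0
```

```bash
python3 -c "
from h import *
go(.56,.24,.23,-120); go(.52,0,.23,-135)
"
```

```text
shares [ 1.0114 -0.2987  0.0039] turn 0.6331
shares [ 1.9399 -0.0069  0.0039] turn 0.8831
```

Call:
step_arm([
  [1.0,-0.3,0,0.7,50],
  [1.0,-0.3,0,0.7,50],
  [1.0,-0.3,0,0.7,50],
  [1.0,-0.3,0,0.7,50],
  [1.0,-0.3,0,0.7,50],
  [1.0,-0.3,0,0.7,50],
  [1.0,-0.3,0,0.7,50],
])

```text
time_s: 1.43
tcp_pos: [0.5627, 0.2403, 0.2314]
eef_rot: [-180.0, -0.1, -124.0]
contact_force: [-1.1, 0.5, -0.4]
gripper_width: 0.0496
gripper_force: 0.0
```

```bash
python3 -c "
from h import *
go(.51,.02,.2,-160);
"
```

```text
shares [ 0.8481 -0.3186  0.1255] turn 0.5994
```

Call:
step_arm([
  [0.85,-0.32,0.1,0.6,50],
  [0.85,-0.32,0.1,0.6,50],
  [0.85,-0.32,0.1,0.6,50],
  [0.85,-0.32,0.1,0.6,50],
  [0.85,-0.32,0.1,0.6,50],
  [0.85,-0.32,0.1,0.6,50],
])

```text
time_s: 1.93
tcp_pos: [0.5088, 0.0203, 0.2059]
eef_rot: [180.0, -0.1, -160.0]
contact_force: [-0.9, -0.4, 0.0]
gripper_width: 0.05
gripper_force: 0.0
```

```bash
python3 -c "
from h import *
go(.44,-.18,.18,-170.6);go(.376,-.313,.12,-170.6);
"
```

```text
shares [ 0.5327 -0.6585  0.1035] turn 0.177
shares [ 0.9554 -1.0707  0.3435] turn 0.177
```

Call:
step_arm([
  [0.89,-1.0,0.25,0.177,50],
  [0.89,-1.0,0.25,0.177,50],
  [0.89,-1.0,0.25,0.177,50],
  [0.89,-1.0,0.25,0.177,50],
  [0.89,-1.0,0.25,0.177,50],
  [0.89,-1.0,0.25,0.177,50],
  [0.89,-1.0,0.25,0.177,50],
  [0.89,-1.0,0.25,0.177,50],
  [0.89,-1.0,0.25,0.177,50],
  [0.89,-1.0,0.25,0.177,50],
  [0.89,-1.0,0.25,0.177,50],
])

```text
time_s: 2.85
tcp_pos: [0.3898, -0.2889, 0.1437]
eef_rot: [180.0, -0.0, -170.2]
contact_force: [0.0, -0.3, 0.1]
gripper_width: 0.0503
gripper_force: 0.0
```

```bash
python3 -c "
from h import *
go(.376,-.313,.07,-170.6);go(.376,-.313,.012,-170.6);
a=eyes.capture('side')[:,:,::-1]; cv2.imwrite('pics/s1.png',cv2.resize(a[120:240,290:450],None,fx=4,fy=4,interpolation=cv2.INTER_CUBIC))
"
```

```text
shares [ 0.0709 -0.0855  0.2949] turn 0.0067
shares [ 0.0709 -0.0855  0.5269] turn 0.0067
```

View pics/s1.png

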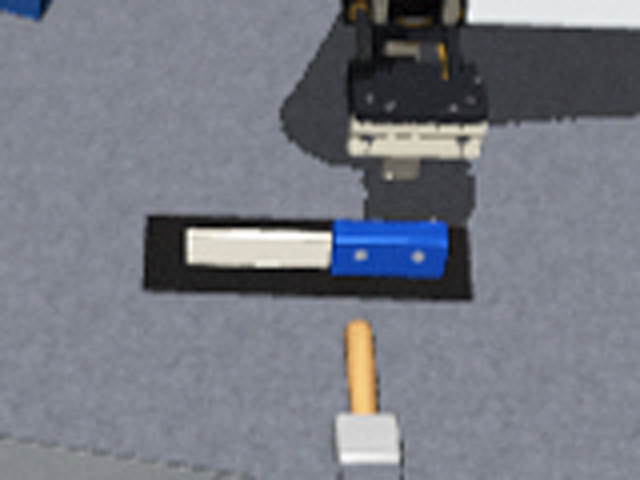

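The side crop shows the gauge on its mat, with the handle at crop (390,248) and the blade to the left. The gripper is above the handle and the brush is clear. I'm descending in two parts.

Call:
step_arm([
  [0.07,-0.085,0.1,0.007,50],
  [0.07,-0.085,0.25,0.007,50],
  [0.07,-0.085,0.4,0.007,50],
  [0.07,-0.085,0.48,0.007,50],
  [0.07,-0.085,0.525,0.007,50],
  [0.07,-0.085,0.525,0.007,50],
  [0.07,-0.085,0.525,0.007,50],
])

```text
time_s: 3.48
tcp_pos: [0.3774, -0.3116, 0.0128]
eef_rot: [180.0, -0.1, -170.4]
contact_force: [0.0, 0.4, 0.1]
gripper_width: 0.0503
gripper_force: 0.0
```

Call:
step_arm([
  [0,0,0,0,15],
  [0,0,0,0,15],
  [0,0,0,0,15],
  [0,0,0,0,15],
  [0,0,0,0,15],
  [0,0,0,0,15],
], newtons=8)

```text
time_s: 3.98
tcp_pos: [0.3773, -0.3128, 0.0135]
eef_rot: [-180.0, 0.1, -170.5]
contact_force: [-1.0, 1.2, 7.0]
gripper_width: 0.0219
gripper_force: 8.0
```

Call:
step_arm([
  [0,0,-0.02,0,15],
  [0,0,-0.1,0,15],
  [0,0,-0.25,0,15],
  [0,0,-0.4,0,15],
  [0,0,-0.55,0,15],
  [0,0,-0.55,0,15],
], newtons=15)

```text
time_s: 4.48
tcp_pos: [0.38, -0.3144, 0.1577]
eef_rot: [-179.6, 0.5, -170.4]
contact_force: [2.3, -0.8, -0.8]
gripper_width: 0.022
gripper_force: 14.9
```

```bash
python3 -c "
from h import *
go(.48,-.2,.15,-130);go(.576,-.15,.12,-90.3);
"
```

```text
shares [-0.4704  0.3848  0.0306] turn -0.6741
shares [-0.8822  0.5183  0.1506] turn -1.3358
```

Call:
step_arm([
  [-0.88,0.52,0,-1.0,15],
  [-0.88,0.52,0,-1.0,15],
  [-0.88,0.52,0,-1.0,15],
  [-0.88,0.52,0,-1.0,15],
  [-0.88,0.52,0,-1.0,15],
  [-0.88,0.52,0,-1.0,15],
  [-0.88,0.52,0,-1.0,15],
  [-0.88,0.52,0,-1.0,15],
  [-0.88,0.52,0,-1.0,15],
  [-0.88,0.52,0,-1.0,15],
])

```text
time_s: 5.32
tcp_pos: [0.5719, -0.1476, 0.1496]
eef_rot: [179.9, -0.0, -110.4]
contact_force: [-0.1, 0.5, -1.0]
gripper_width: 0.0221
gripper_force: 14.9
```

```bash
python3 -c "
from h import *
go(.576,-.143,.10,-90.3);go(.576,-.143,.022,-90.3)
"
```

```text
shares [-0.0229 -0.0089  0.1984] turn -0.3345
shares [-0.0229 -0.0089  0.5104] turn -0.3345
```

Call:
step_arm([
  [-0.023,-0.009,0.1,-0.335,15],
  [-0.023,-0.009,0.2,-0.335,15],
  [-0.023,-0.009,0.3,-0.335,15],
  [-0.023,-0.009,0.4,-0.335,15],
  [-0.023,-0.009,0.44,-0.335,15],
  [-0.023,-0.009,0.44,-0.335,15],
  [-0.023,-0.009,0.44,-0.335,15],
])

```text
time_s: 5.9
tcp_pos: [0.5764, -0.1438, 0.0406]
eef_rot: [180.0, -0.0, -90.5]
contact_force: [0.9, -0.2, -0.9]
gripper_width: 0.022
gripper_force: 14.9
```

```bash
python3 -c "
from h import *
s=r.get_state();print(s['tcp_pos'],s['eef_rot'])
for n in('top','side'):
  a=eyes.capture(n)[:,:,::-1]; cv2.imwrite(f'pics/{n}2.png',a)
a=cv2.imread('pics/top2.png');b=cv2.imread('pics/side2.png')
f=lambda c:cv2.resize(c,None,fx=4,fy=4,interpolation=cv2.INTER_CUBIC)
print(w2pix('top',[.576,0,.05]),w2pix('side',[.576,0,.05]))
cv2.imwrite('pics/c2.png',np.hstack([f(a[180:295,245:345]),f(b[215:330,240:340])]))
"
```

```text
[ 0.57643007 -0.14376417  0.04055125] [ 1.79958412e+02 -2.32622490e-02 -9.05071027e+01]
[321.02212562 228.9503821 ] [294.30993683 251.96988215]
```

View pics/c2.png

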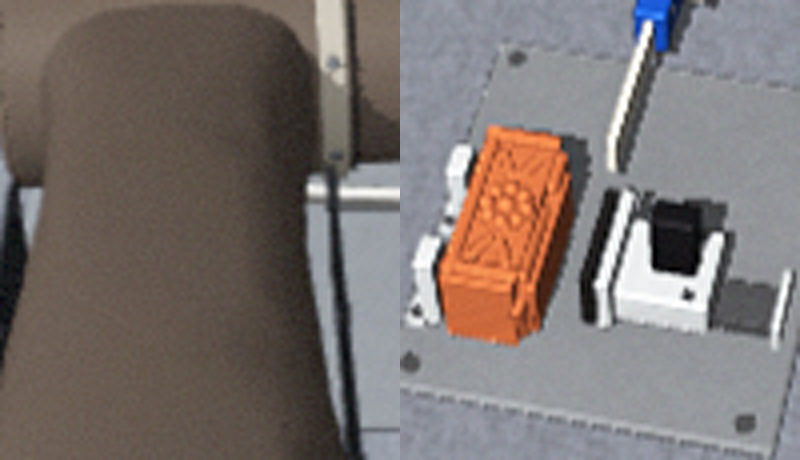

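The side crop shows the blade tip's top at crop (613,143), i.e. px (293,251). It is short of the gap, with the pad's face at crop (605,195), i.e. px (291,264), and the tile's corner at crop (572,160), i.e. px (283,255). The top view is hidden by the arm.

```bash
python3 -c "
from h import *
g=lambda x,y:(240+(x-400)/4,215+y/4)
print('tip',pix2w('side',*g(613,143),.061), 'bottom tip',pix2w('side',*g(613,172),.031))
print('pad face top right',pix2w('side',*g(605,192),.066))
print('pad face top left (y35)',pix2w('side',*g(588,268),.066))
print('tile front top right',pix2w('side',*g(574,180),.070),pix2w('side',*g(540,300),.070))
for u,v in [(502,48),(398,385)]: print('plate',pix2w('side',*g(u,v),.01))
# top original pad: crop c0
c=lambda x,y:(243+(x-350)/5,180+y/5)
for p in [(498,243),(650,248)]: print('top pad',pix2w('top',*c(*p),.066))
for p in [(505,208),(655,212)]: print('tile front low',pix2w('top',*c(*p),.04))
for p in [(487,190),(690,190)]: print('tile front top',pix2w('top',*c(*p),.07))
"
```

```text
tip [0.57702288 0.00514778 0.061     ] bottom tip [0.57831348 0.00455752 0.031     ]
pad face top right [0.57214799 0.04572478 0.066     ]
pad face top left (y35) [0.56910898 0.10085166 0.066     ]
tile front top right [0.59131975 0.04363541 0.07      ] [0.58974739 0.13040578 0.07      ]
plate [ 0.67762569 -0.09606886  0.01      ]
plate [0.66982316 0.16613094 0.01      ]
top pad [0.57043669 0.1097951  0.066     ]
top pad [0.57021825 0.04075566 0.066     ]
tile front low [0.59200504 0.11007668 0.04      ]
tile front low [0.59222253 0.04014318 0.04      ]
tile front top [0.59398952 0.11548891 0.07      ]
tile front top [0.59678084 0.02340643 0.07      ]
```

Call:
step_arm([
  [0,-0.014,0.03,-0.004,15],
  [0,-0.014,0.06,-0.004,15],
  [0,-0.014,0.076,-0.004,15],
  [0,-0.014,0.076,-0.004,15],
])

```text
time_s: 6.33
tcp_pos: [0.5791, -0.1434, 0.0202]
eef_rot: [179.9, 0.0, -90.2]
contact_force: [-0.5, 0.4, -1.8]
gripper_width: 0.0219
gripper_force: 14.9
```

Call:
step_arm([
  [-0.03,0,0,0,15],
  [-0.07,0,0,0,15],
  [-0.11,0,0,0,15],
  [-0.15,0,0,0,15],
  [-0.19,0,0,0,15],
  [-0.21,0,0,0,15],
  [-0.21,0,0,0,15],
])

```text
time_s: 6.92
tcp_pos: [0.5803, -0.0894, 0.0215]
eef_rot: [-180.0, 0.0, -90.1]
contact_force: [-0.1, 0.1, -1.8]
gripper_width: 0.0217
gripper_force: 14.9
```

Call:
step_arm([
  [-0.04,0,0,0,15],
  [-0.08,0,0,0,15],
  [-0.12,0,0,0,15],
  [-0.16,0,0,0,15],
  [-0.19,0,0,0,15],
  [-0.206,0,0,0,15],
  [-0.206,0,0,0,15],
  [-0.206,0,0,0,15],
])

```text
time_s: 7.58
tcp_pos: [0.5802, -0.0392, 0.0213]
eef_rot: [180.0, -0.0, -90.1]
contact_force: [-0.2, 0.3, -2.0]
gripper_width: 0.0218
gripper_force: 14.9
```

```bash
python3 -c "
from h import *
s=r.get_state();print(s['tcp_pos'],s['eef_rot'],s['contact_force'])
a=eyes.capture('side')[:,:,::-1]; cv2.imwrite('pics/s3.png',a)
cv2.imwrite('pics/c3.png',cv2.resize(a[225:325,240:340],None,fx=6,fy=6,interpolation=cv2.INTER_CUBIC))
"
```

```text
[ 0.58021407 -0.03921796  0.02131138] [ 1.79995458e+02 -2.69552048e-03 -9.01395909e+01] [-0.22934042  0.28263811 -2.02064618]
```

View pics/c3.png

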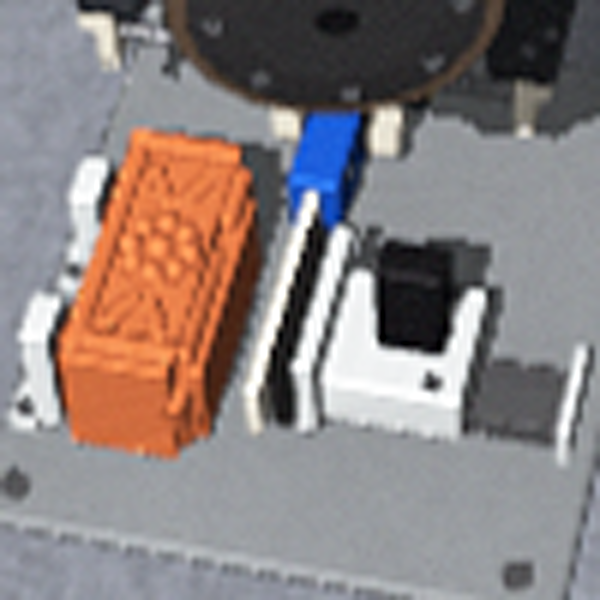

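The blade lies in the gap with its top tip at crop (255,388) and bottom tip at (255,432). The pad's far end is at crop (275–290, 365–425), so the two are about level.

```bash
python3 -c "
from h import *
g=lambda x,y:pix2w('side',240+x/6,225+y/6,.0)
G=lambda x,y,z:pix2w('side',240+x/6,225+y/6,z).round(4)
print('tip top',G(255,388,.042),'tip bot',G(255,432,.012))
print('pad far bot',G(288,422,.022),'pad far top',G(270,362,.066), 'carriage wall far bottom',G(305,430,.018))
print('expected tip px, pad px',[(w2pix('side',p)-[240,225])*6 for p in ([.58,.110,.042],[.58,.110,.012],[.5705,.110,.066],[.5705,.110,.022])])
"
```

```text
tip top [0.5793 0.108  0.042 ] tip bot [0.5807 0.109  0.012 ]
pad far bot [0.567  0.1081 0.022 ] pad far top [0.5714 0.1108 0.066 ] carriage wall far bottom [0.5604 0.1079 0.018 ]
expected tip px, pad px [array([252.01176451, 391.82163971]), array([256.05289909, 434.42005517]), array([272.81241763, 360.70145369]), array([278.23270789, 424.4290459 ])]
```

Call:
step_arm([
  [-0.006,0,0,0,15],
  [-0.006,-0.006,0.003,0,15],
  [-0.006,-0.012,0.003,0,15],
  [-0.006,-0.018,0.003,0,15],
  [-0.006,-0.02,0.003,0,15],
  [-0.006,-0.02,0.003,0,15],
])

```text
time_s: 8.13
tcp_pos: [0.5854, -0.0381, 0.0205]
eef_rot: [-180.0, 0.0, -90.2]
contact_force: [0.1, 0.1, -1.1]
gripper_width: 0.0219
gripper_force: 14.9
```

Call:
step_arm([
  [0,-0.002,0,0,15],
  [0,-0.004,0,0,15],
  [0,-0.004,0,0,15],
  [0,-0.004,0,0,15],
])

```text
time_s: 8.47
tcp_pos: [0.5863, -0.038, 0.0206]
eef_rot: [-180.0, 0.0, -90.2]
contact_force: [0.7, -0.3, -1.9]
gripper_width: 0.0219
gripper_force: 14.9
```

Call:
step_arm([
  [0,-0.002,0,0,15],
  [0,-0.004,0,0,15],
  [0,-0.004,0,0,15],
  [0,-0.004,0,0,15],
])

```text
time_s: 8.8
tcp_pos: [0.5873, -0.038, 0.0206]
eef_rot: [180.0, -0.0, -90.2]
contact_force: [-0.6, -0.7, -1.1]
gripper_width: 0.0221
gripper_force: 14.9
```

Call:
step_arm([
  [0,-0.002,0,0,15],
  [0,-0.003,0,0,15],
  [0,-0.003,0,0,15],
])

```text
time_s: 9.05
tcp_pos: [0.588, -0.038, 0.0205]
eef_rot: [180.0, -0.0, -90.2]
contact_force: [0.6, -0.8, -1.7]
gripper_width: 0.0224
gripper_force: 14.9
```

Call:
step_arm([
  [0,-0.002,0,0,15],
  [0,-0.003,0,0,15],
  [0,-0.003,0,0,15],
])

```text
time_s: 9.3
tcp_pos: [0.5888, -0.038, 0.0205]
eef_rot: [180.0, 0.0, -90.2]
contact_force: [0.5, -1.0, -1.0]
gripper_width: 0.0222
gripper_force: 14.9
```

Call:
step_arm([
  [0,-0.002,0,0,15],
  [0,-0.003,0,0,15],
  [0,-0.003,0,0,15],
])

```text
time_s: 9.55
tcp_pos: [0.5896, -0.038, 0.0206]
eef_rot: [-180.0, -0.0, -90.2]
contact_force: [-0.2, 0.2, -1.0]
gripper_width: 0.0219
gripper_force: 14.9
```

Call:
step_arm([
  [0,-0.002,0,0,15],
  [0,-0.002,0,0,15],
  [0,-0.002,0,0,15],
])

```text
time_s: 9.8
tcp_pos: [0.59, -0.038, 0.0205]
eef_rot: [180.0, -0.0, -90.2]
contact_force: [0.3, -0.3, -2.6]
gripper_width: 0.0217
gripper_force: 14.9
```

Call:
step_arm([
  [0,-0.002,0,0,15],
  [0,-0.002,0,0,15],
  [0,-0.002,0,0,15],
])

```text
time_s: 10.05
tcp_pos: [0.5905, -0.038, 0.0205]
eef_rot: [180.0, -0.0, -90.2]
contact_force: [-0.4, -0.4, -1.7]
gripper_width: 0.0221
gripper_force: 14.9
```

Call:
step_arm([
  [0,-0.002,0,0,15],
  [0,-0.002,0,0,15],
  [0,-0.002,0,0,15],
])

```text
time_s: 10.3
tcp_pos: [0.591, -0.038, 0.0205]
eef_rot: [-180.0, 0.0, -90.2]
contact_force: [-0.0, -1.1, -1.7]
gripper_width: 0.0216
gripper_force: 14.9
```

Call:
step_arm([
  [0,-0.002,0,0,15],
  [0,-0.003,0,0,15],
  [0,-0.003,0,0,15],
])

```text
time_s: 10.55
tcp_pos: [0.5918, -0.038, 0.0206]
eef_rot: [-180.0, -0.0, -90.2]
contact_force: [0.4, -0.2, -1.2]
gripper_width: 0.0223
gripper_force: 14.9
```

Call:
step_arm([
  [0,-0.002,0,0,15],
  [0,-0.003,0,0,15],
  [0,-0.003,0,0,15],
])

```text
time_s: 10.8
tcp_pos: [0.5926, -0.038, 0.0205]
eef_rot: [-180.0, -0.0, -90.2]
contact_force: [0.1, -0.5, -1.7]
gripper_width: 0.0222
gripper_force: 14.9
```

Call:
step_arm([
  [0,-0.002,0,0,15],
  [0,-0.002,0,0,15],
  [0,-0.002,0,0,15],
])

```text
time_s: 11.05
tcp_pos: [0.593, -0.038, 0.0206]
eef_rot: [-180.0, 0.0, -90.2]
contact_force: [0.5, -0.6, -1.3]
gripper_width: 0.0224
gripper_force: 14.9
```

Call:
step_arm([
  [0,-0.002,0,0,15],
  [0,-0.003,0,0,15],
  [0,-0.003,0,0,15],
])

```text
time_s: 11.3
tcp_pos: [0.5937, -0.038, 0.0205]
eef_rot: [180.0, -0.0, -90.2]
contact_force: [-0.4, 0.4, -1.1]
gripper_width: 0.0221
gripper_force: 14.9
```

Call:
step_arm([
  [0,-0.002,0,0,15],
  [0,-0.002,0,0,15],
  [0,-0.002,0,0,15],
])

```text
time_s: 11.55
tcp_pos: [0.5941, -0.0381, 0.0205]
eef_rot: [180.0, -0.0, -90.2]
contact_force: [-0.0, -0.8, -1.3]
gripper_width: 0.0219
gripper_force: 14.9
```

Call:
step_arm([
  [0,-0.002,0,0,15],
  [0,-0.002,0,0,15],
  [0,-0.002,0,0,15],
])

```text
time_s: 11.8
tcp_pos: [0.5945, -0.0381, 0.0205]
eef_rot: [180.0, -0.0, -90.2]
contact_force: [-0.4, -0.5, -1.9]
gripper_width: 0.0221
gripper_force: 15.0
```

```bash
python3 -c "
from h import *
s=r.get_state();print(s['tcp_pos'],s['eef_rot'],s['contact_force'],s['moment'])
a=eyes.capture('side')[:,:,::-1]; cv2.imwrite('pics/s4.png',a)
cv2.imwrite('pics/c4.png',cv2.resize(a[225:325,240:340],None,fx=6,fy=6,interpolation=cv2.INTER_CUBIC))
"
```

```text
[ 0.59452669 -0.03810085  0.02046516] [ 1.79974780e+02 -6.71204237e-03 -9.01749557e+01] [-0.37432717 -0.47044714 -1.89791597] [0.02822095 0.36502822 0.15385999]
```

View pics/c4.png

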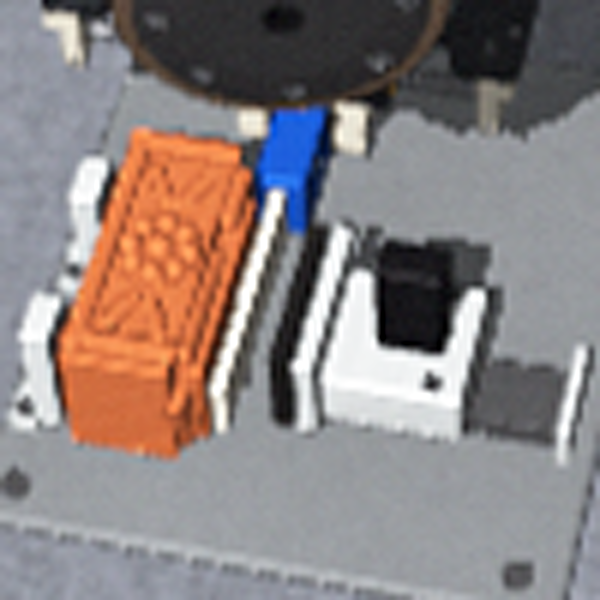

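The blade lies alongside the tile at crop (245,310), with tip top at (215,388), still level with the pad's far end at (280,370). It is touching or within about 1 mm, so I'm letting go of it here and lifting.

Call:
step_arm([
  [0,0,0.003,0,22],
  [0,0,0.003,0,30],
  [0,0,0.003,0,44],
  [0,0,0.003,0,44],
  [0,0,-0.05,0,44],
  [0,0,-0.2,0,50],
  [0,0,-0.35,0,60],
  [0,0,-0.5,0,60],
  [0,0,-0.56,0,60],
  [0,0,-0.56,0,60],
])

```text
time_s: 12.68
tcp_pos: [0.5977, -0.0377, 0.1662]
eef_rot: [-179.5, 0.1, -90.1]
contact_force: [0.4, -0.1, -0.3]
gripper_width: 0.0597
gripper_force: 0.0
```

```bash
python3 -c "
from h import *
c=lambda x,y:(243+(x-350)/5,180+y/5)
# black grip outline in c0 crop: whole silhouette top face approx x545-587,y308-380
for p in [(547,312),(587,312),(587,345),(547,345)]: print(pix2w('top',*c(*p),.1).round(4))
a=cv2.imread('pics/top0.png')
G=lambda x,y,z:pix2w('side',240+x/6,225+y/6,z).round(4)
print([G(x,y,.1) for x,y in [(383,243),(452,247),(447,282),(380,275)]])
go(.5205,.075,.16,-90.2)
"
```

```text
[0.534  0.0833 0.1   ]
[0.5345 0.0658 0.1   ]
[0.52   0.0652 0.1   ]
[0.5194 0.0827 0.1   ]
[array([0.5352, 0.0714, 0.1   ]), array([0.5091, 0.0681, 0.1   ]), array([0.5076, 0.0845, 0.1   ]), array([0.533 , 0.0863, 0.1   ])]
shares [-0.45    0.31    0.0247] turn 0.001
```

Call:
step_arm([
  [-0.1,0.08,0,0,60],
  [-0.22,0.16,0,0,60],
  [-0.34,0.24,0,0,60],
  [-0.452,0.31,0,0,60],
  [-0.452,0.31,0,0,60],
  [-0.452,0.31,0,0,60],
  [-0.452,0.31,0.1,0,60],
  [-0.452,0.31,0.2,0,60],
  [-0.452,0.31,0.3,0,60],
  [-0.452,0.31,0.36,0,60],
  [-0.452,0.31,0.36,0,60],
])

```text
time_s: 13.6
tcp_pos: [0.5168, 0.0738, 0.0676]
eef_rot: [179.8, -0.1, -90.2]
contact_force: [-0.7, -0.4, -0.9]
gripper_width: 0.0605
gripper_force: 0.0
```

Call:
step_arm([
  [0,0,0,0,22],
  [0,0,0,0,22],
  [0,0,0,0,22],
  [0,0,0,0,22],
  [0,0,0,0,22],
  [0,0,0,0,22],
], newtons=5)

```text
time_s: 14.1
tcp_pos: [0.5202, 0.0756, 0.0718]
eef_rot: [-179.7, 0.1, -90.1]
contact_force: [10.0, -3.4, -5.5]
gripper_width: 0.035
gripper_force: 5.0
```

Call:
step_arm([
  [0,-0.005,0,0,22],
  [0,-0.01,0,0,22],
  [0,-0.014,0,0,22],
  [0,-0.014,0,0,22],
  [0,-0.014,0,0,22],
])

```text
time_s: 14.52
tcp_pos: [0.5238, 0.0756, 0.0718]
eef_rot: [-179.7, 0.1, -90.1]
contact_force: [9.2, -2.8, -5.1]
gripper_width: 0.0279
gripper_force: 5.0
```

Call:
step_arm([
  [0,0,0,0,22],
  [0,0,0,0,22],
  [0,0,0,0,22],
  [0,0,0,0,22],
], newtons=20)

```text
time_s: 14.85
tcp_pos: [0.5238, 0.0756, 0.0718]
eef_rot: [-179.7, 0.1, -90.1]
contact_force: [8.9, -4.0, -5.6]
gripper_width: 0.0279
gripper_force: 20.0
```

Call:
step_arm([
  [0,-0.004,0,0,22],
  [0,-0.008,0,0,22],
  [0,-0.012,0,0,22],
  [0,-0.016,0,0,22],
  [0,-0.016,0,0,22],
])

```text
time_s: 15.27
tcp_pos: [0.524, 0.0755, 0.0717]
eef_rot: [179.9, 0.0, -90.2]
contact_force: [-9.0, 3.7, 12.2]
gripper_width: 0.0279
gripper_force: 20.0
```

Call:
step_arm([
  [0,-0.008,0,0,22],
  [0,-0.016,0,0,22],
  [0,-0.024,0,0,22],
  [0,-0.032,0,0,22],
  [0,-0.032,0,0,22],
  [0,-0.032,0,0,22],
])

```text
time_s: 15.77
tcp_pos: [0.5316, 0.0754, 0.0717]
eef_rot: [179.9, 0.0, -90.2]
contact_force: [-10.2, 3.3, 13.2]
gripper_width: 0.0279
gripper_force: 20.0
```

Call:
step_arm([
  [0,-0.006,0,0,22],
  [0,-0.012,0,0,22],
  [0,-0.018,0,0,22],
  [0,-0.018,0,0,22],
])

```text
time_s: 16.1
tcp_pos: [0.5359, 0.0754, 0.0717]
eef_rot: [179.9, 0.0, -90.2]
contact_force: [-10.9, 3.4, 14.7]
gripper_width: 0.028
gripper_force: 20.0
```

Call:
step_arm([
  [0,-0.004,0,0,22],
  [0,-0.008,0,0,22],
  [0,-0.012,0,0,22],
  [0,-0.012,0,0,22],
])

```text
time_s: 16.43
tcp_pos: [0.5388, 0.0754, 0.0717]
eef_rot: [179.9, 0.0, -90.2]
contact_force: [-11.4, 3.9, 14.9]
gripper_width: 0.0278
gripper_force: 20.0
```

Call:
step_arm([
  [0,-0.002,0,0,22],
  [0,-0.004,0,0,22],
  [0,-0.004,0,0,22],
])

```text
time_s: 16.68
tcp_pos: [0.5397, 0.0754, 0.0717]
eef_rot: [179.9, 0.0, -90.2]
contact_force: [-12.2, 4.1, 15.0]
gripper_width: 0.028
gripper_force: 20.0
```

Call:
step_arm([
  [0,-0.002,0,0,22],
  [0,-0.002,0,0,22],
  [0,-0.002,0,0,22],
])

```text
time_s: 16.93
tcp_pos: [0.5402, 0.0754, 0.0717]
eef_rot: [179.9, 0.0, -90.2]
contact_force: [-11.7, 3.1, 14.3]
gripper_width: 0.0275
gripper_force: 20.0
```

Call:
step_arm([
  [0,-0.002,0,0,22],
  [0,-0.002,0,0,22],
  [0,-0.002,0,0,22],
])

```text
time_s: 17.18
tcp_pos: [0.5407, 0.0754, 0.0717]
eef_rot: [179.9, 0.0, -90.2]
contact_force: [-11.5, 4.6, 14.7]
gripper_width: 0.0279
gripper_force: 20.0
```

Call:
step_arm([
  [0,-0.002,0,0,22],
  [0,-0.002,0,0,22],
  [0,-0.002,0,0,22],
])

```text
time_s: 17.43
tcp_pos: [0.5412, 0.0754, 0.0717]
eef_rot: [179.9, 0.0, -90.2]
contact_force: [-10.2, 4.1, 14.7]
gripper_width: 0.0281
gripper_force: 20.0
```

Call:
step_arm([
  [0,-0.002,0,0,22],
  [0,-0.002,0,0,22],
  [0,-0.002,0,0,22],
])

```text
time_s: 17.68
tcp_pos: [0.5417, 0.0753, 0.0717]
eef_rot: [179.9, 0.0, -90.2]
contact_force: [-11.5, 3.4, 15.1]
gripper_width: 0.0278
gripper_force: 20.0
```

Call:
step_arm([
  [0,-0.002,0,0,22],
  [0,-0.002,0,0,22],
  [0,-0.002,0,0,22],
])

```text
time_s: 17.93
tcp_pos: [0.5422, 0.0754, 0.0717]
eef_rot: [179.9, 0.0, -90.2]
contact_force: [-11.7, 4.3, 15.0]
gripper_width: 0.028
gripper_force: 20.0
```

Call:
step_arm([
  [0,-0.002,0,0,22],
  [0,-0.002,0,0,22],
  [0,-0.002,0,0,22],
])

```text
time_s: 18.18
tcp_pos: [0.5425, 0.0754, 0.0717]
eef_rot: [179.9, 0.0, -90.2]
contact_force: [-12.7, 5.4, 15.9]
gripper_width: 0.0279
gripper_force: 20.0
```

Call:
step_arm([
  [0,-0.002,0,0,22],
  [0,-0.002,0,0,22],
  [0,-0.002,0,0,22],
])

```text
time_s: 18.43
tcp_pos: [0.5427, 0.0753, 0.0717]
eef_rot: [179.8, 0.0, -90.2]
contact_force: [-13.0, 4.0, 16.5]
gripper_width: 0.028
gripper_force: 20.0
```

Call:
step_arm([
  [0,-0.002,0,0,22],
  [0,-0.002,0,0,22],
  [0,-0.002,0,0,22],
])

```text
time_s: 18.68
tcp_pos: [0.5429, 0.0753, 0.0717]
eef_rot: [179.8, 0.0, -90.2]
contact_force: [-14.7, 5.6, 16.9]
gripper_width: 0.0277
gripper_force: 20.0
```

Run:
```python
from h import *
F=[];P=[]
for i in range(5):
    a=eyes.capture('side'); s=r.get_state(); F.append(s['contact_force']);P.append(s['tcp_pos'])
print(np.mean(F,0),np.mean(P,0).round(5))
```

```text
[-15.1049881    5.57728148  17.34939855] [0.54291 0.07531 0.07168]
```

Call:
step_arm([
  [0,0.004,0,0,22],
  [0,0.008,0,0,22],
  [0,0.012,0,0,22],
  [0,0.012,0,0,22],
  [0,0.012,0,0,22],
])

```text
time_s: 19.35
tcp_pos: [0.5429, 0.0754, 0.0717]
eef_rot: [-179.9, 0.0, -90.2]
contact_force: [-1.8, 1.1, 9.4]
gripper_width: 0.0279
gripper_force: 20.0
```

Call:
step_arm([
  [0,0,-0.004,0,34],
  [0,0,-0.004,0,42],
  [0,0,-0.004,0,46],
  [0,0,-0.02,0,46],
  [0,0,-0.1,0,46],
  [0,0,-0.2,0,46],
  [0,0,-0.32,0,46],
  [0,0,-0.4,0,46],
  [0,0,-0.4,0,46],
])

```text
time_s: 20.1
tcp_pos: [0.545, 0.0759, 0.1755]
eef_rot: [-179.6, 0.1, -90.1]
contact_force: [0.9, 0.0, -0.0]
gripper_width: 0.0463
gripper_force: 0.0
```

Run:
```python
from h import *
go(.596,-.038,.12,-90.2)
a=eyes.capture('side')[:,:,::-1]; cv2.imwrite('pics/s5.png',a)
cv2.imwrite('pics/c5.png',cv2.resize(a[215:315,240:340],None,fx=6,fy=6,interpolation=cv2.INTER_CUBIC))
```

```text
shares [ 0.455  -0.2049  0.222 ] turn 0.0012
```

View pics/c5.png

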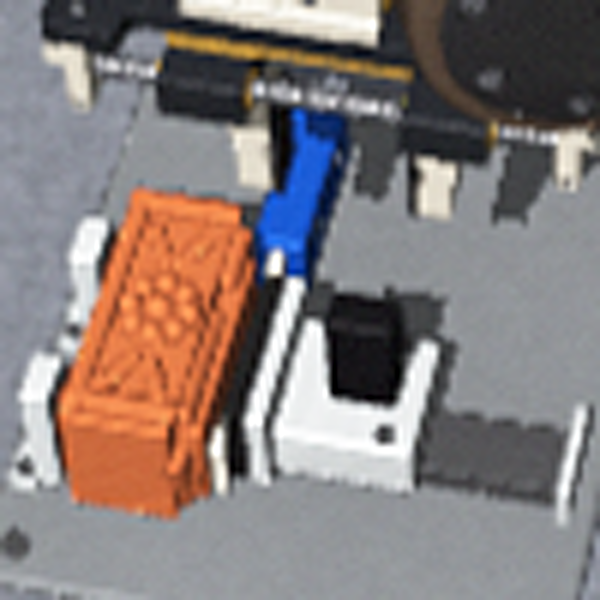

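The jaw's pad now rests against the blade at crop (240,430), the blade tip is at crop (215,460) beside it, and the handle lies straight at crop (310,190). I'm going back to the handle.

Call:
step_arm([
  [0.15,-0.07,0,0,46],
  [0.3,-0.14,0,0,46],
  [0.455,-0.203,0,0,46],
  [0.455,-0.203,0.05,0,46],
  [0.455,-0.203,0.2,0,46],
  [0.455,-0.203,0.35,0,46],
  [0.455,-0.203,0.5,0,46],
  [0.455,-0.203,0.59,0,46],
  [0.455,-0.203,0.612,0,46],
  [0.455,-0.203,0.612,0,46],
  [0.455,-0.203,0.612,0,46],
])

```text
time_s: 21.07
tcp_pos: [0.5934, -0.0388, 0.018]
eef_rot: [-180.0, -0.0, -90.2]
contact_force: [1.0, -0.3, -0.1]
gripper_width: 0.0461
gripper_force: 0.0
```

Call:
step_arm([
  [0,0,0,0,38],
  [0,0,0,0,32],
  [0,0,0,0,28],
  [0,0,0,0,26],
  [0,0,0,0,26],
], newtons=3)

```text
time_s: 21.48
tcp_pos: [0.5934, -0.0387, 0.0184]
eef_rot: [-179.9, 0.0, -90.2]
contact_force: [0.7, 0.3, -0.8]
gripper_width: 0.0268
gripper_force: 0.0
```

Call:
step_arm([
  [0,-0.007,-0.003,0,26],
  [0,-0.007,-0.003,0,24],
  [0,-0.007,-0.003,0,23],
  [0,-0.007,-0.003,0,21],
  [0,-0.007,-0.003,0,20],
  [0,-0.007,-0.003,0,20],
])

```text
time_s: 21.98
tcp_pos: [0.5947, -0.0388, 0.0183]
eef_rot: [180.0, -0.0, -90.2]
contact_force: [1.0, -0.7, 0.4]
gripper_width: 0.0219
gripper_force: 3.0
```

Call:
step_arm([
  [0,0,0,0,18],
  [0,0,0,0,18],
  [0,0,0,0,18],
], newtons=15)

```text
time_s: 22.23
tcp_pos: [0.5947, -0.0388, 0.0183]
eef_rot: [180.0, -0.0, -90.2]
contact_force: [-0.7, -0.6, 0.2]
gripper_width: 0.0219
gripper_force: 15.0
```

Call:
step_arm([
  [0.006,0,0,0,18],
  [0.012,0,0,0,18],
  [0.018,0,0,0,18],
  [0.024,0,0,0,18],
])

```text
time_s: 22.57
tcp_pos: [0.5948, -0.044, 0.0183]
eef_rot: [-180.0, 0.0, -90.2]
contact_force: [-0.7, 5.2, 1.9]
gripper_width: 0.022
gripper_force: 15.0
```

Call:
step_arm([
  [0.006,0,0,0,18],
  [0.012,0,0,0,18],
  [0.018,0,0,0,18],
  [0.024,0,0,0,18],
])

```text
time_s: 22.9
tcp_pos: [0.5948, -0.05, 0.0183]
eef_rot: [-180.0, 0.0, -90.2]
contact_force: [-1.1, 4.8, 0.9]
gripper_width: 0.0221
gripper_force: 15.0
```

The drag is about 5 N and steady, which is a light drag, so I'm drawing it straight out.

Call:
step_arm([
  [0.012,0,0,0,18],
  [0.024,0,0,0,18],
  [0.036,0,0,0,18],
  [0.048,0,0,0,18],
  [0.06,0,0,0,18],
  [0.072,0,0,0,18],
])

```text
time_s: 23.4
tcp_pos: [0.5948, -0.0681, 0.0183]
eef_rot: [-180.0, 0.0, -90.2]
contact_force: [-1.8, 5.6, 0.5]
gripper_width: 0.0221
gripper_force: 15.0
```

Call:
step_arm([
  [0.012,0,0,0,18],
  [0.024,0,0,0,18],
  [0.036,0,0,0,18],
  [0.048,0,0,0,18],
  [0.06,0,0,0,18],
  [0.072,0,0,0,18],
])

```text
time_s: 23.9
tcp_pos: [0.5947, -0.0862, 0.0183]
eef_rot: [-180.0, 0.0, -90.2]
contact_force: [-0.8, 5.5, 0.6]
gripper_width: 0.022
gripper_force: 15.0
```

Call:
step_arm([
  [0.012,0,0,0,18],
  [0.024,0,0,0,18],
  [0.036,0,0,0,18],
  [0.048,0,0,0,18],
  [0.06,0,0,0,18],
  [0.072,0,0,0,18],
])

```text
time_s: 24.4
tcp_pos: [0.5946, -0.1049, 0.0183]
eef_rot: [-180.0, 0.0, -90.2]
contact_force: [0.3, 4.3, -0.1]
gripper_width: 0.0219
gripper_force: 15.0
```

Call:
step_arm([
  [0.015,0,0,0,18],
  [0.03,0,0,0,18],
  [0.06,0,0,0,18],
  [0.09,0,0,0,18],
  [0.12,0,0,0,18],
  [0.15,0,0,0,18],
  [0.18,0,0,0,18],
  [0.18,0,0,0,18],
])

```text
time_s: 25.07
tcp_pos: [0.5942, -0.1515, 0.0183]
eef_rot: [180.0, -0.0, -90.2]
contact_force: [-0.5, -0.7, -1.0]
gripper_width: 0.022
gripper_force: 15.0
```

Call:
step_arm([
  [0,0,-0.1,0,18],
  [0,0,-0.25,0,18],
  [0,0,-0.4,0,18],
  [0,0,-0.54,0,18],
  [0,0,-0.54,0,18],
])

```text
time_s: 25.48
tcp_pos: [0.5984, -0.1505, 0.1613]
eef_rot: [-179.3, -0.1, -90.1]
contact_force: [2.0, 0.3, 0.1]
gripper_width: 0.0218
gripper_force: 15.0
```

Run:
```python
from h import *
go(.3773,-.3128,.15,-170.5)
```

```text
shares [0.6508 0.8831 0.0453] turn 1.3399
```

Call:
step_arm([
  [0.65,0.88,0.03,1.0,18],
  [0.65,0.88,0.03,1.0,18],
  [0.65,0.88,0.03,1.0,18],
  [0.65,0.88,0.03,1.0,18],
  [0.65,0.88,0.03,1.0,18],
  [0.65,0.88,0.03,1.0,18],
  [0.65,0.88,0.03,1.0,18],
  [0.65,0.88,0.03,1.0,18],
  [0.65,0.88,0.03,1.0,18],
  [0.65,0.88,0.03,1.0,18],
  [0.65,0.88,0.03,1.0,18],
])

```text
time_s: 26.4
tcp_pos: [0.3736, -0.3116, 0.1456]
eef_rot: [180.0, -0.0, -150.1]
contact_force: [0.1, 1.1, -2.6]
gripper_width: 0.022
gripper_force: 15.0
```

Run:
```python
from h import *
go(.3773,-.3128,.06,-170.5)
```

```text
shares [-0.0103 -0.0114  0.3426] turn 0.3403
```

Call:
step_arm([
  [-0.01,-0.011,0,0.34,18],
  [-0.01,-0.011,0,0.34,18],
  [-0.01,-0.011,0.05,0.34,18],
  [-0.01,-0.011,0.15,0.34,18],
  [-0.01,-0.011,0.25,0.34,18],
  [-0.01,-0.011,0.34,0.34,18],
  [-0.01,-0.011,0.42,0.34,18],
  [-0.01,-0.011,0.47,0.34,18],
  [-0.01,-0.011,0.495,0.34,18],
  [-0.01,-0.011,0.495,0.34,18],
  [-0.01,-0.011,0.495,0.34,18],
])

```text
time_s: 27.32
tcp_pos: [0.3778, -0.3127, 0.0222]
eef_rot: [180.0, -0.0, -170.5]
contact_force: [-0.4, -0.3, -1.5]
gripper_width: 0.022
gripper_force: 15.0
```

Another 9 mm to go down.

Call:
step_arm([
  [0,0,0.02,0,18],
  [0,0,0.03,0,18],
  [0,0,0.034,0,18],
  [0,0,0.036,0,18],
  [0,0,0.036,0,18],
])

```text
time_s: 27.73
tcp_pos: [0.3775, -0.3128, 0.0132]
eef_rot: [-180.0, 0.0, -170.6]
contact_force: [-0.1, -0.4, -1.0]
gripper_width: 0.0219
gripper_force: 15.0
```

Call:
step_arm([
  [0,0,0.003,0,18],
  [0,0,0.003,0,18],
  [0,0,0.003,0,26],
  [0,0,0.003,0,36],
  [0,0,0.003,0,46],
  [0,0,0.003,0,46],
  [0,0,-0.05,0,46],
  [0,0,-0.2,0,46],
  [0,0,-0.4,0,46],
  [0,0,-0.6,0,46],
  [0,0,-0.7,0,46],
  [0,0,-0.7,0,46],
])

```text
time_s: 28.73
tcp_pos: [0.3812, -0.315, 0.1967]
eef_rot: [-179.5, 0.6, -170.5]
contact_force: [1.5, -0.4, 0.0]
gripper_width: 0.0459
gripper_force: 0.0
```

Run:
```python
from h import *
print(r.get_state()['tcp_pos'])
a=eyes.capture('side')[:,:,::-1]; cv2.imwrite('pics/s6.png',a)
cv2.imwrite('pics/c6.png',cv2.resize(a[155:345,230:430],None,fx=3,fy=3,interpolation=cv2.INTER_CUBIC))
```

```text
[ 0.3812301  -0.31496701  0.19674978]
```

View pics/c6.png

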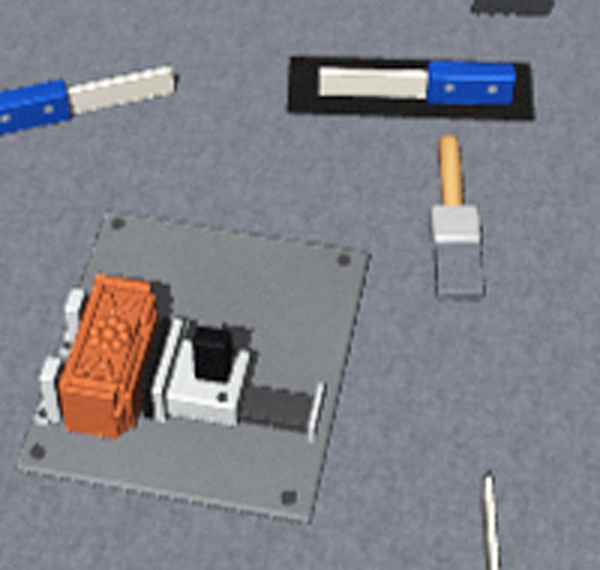

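The gauge stands on its mat at crop (415,82), the jaw is left as set beside the tile at crop (170,370), the tile is against its posts, and the brush is untouched.

```bash
python3 -c "
from h import *
print(workorder.close_job())"
```

```text
the job is handed in; nothing more can be done
None
```

The jaw is set one gauge thickness clear of the tile. The gauge drew out with a steady drag of about 5 N and is back on its mat, and the job was handed in at about 29 s of the 72 s allowed; no verdict was returned.

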